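# Seat a new brake pad in its caliper bracket

### The job

Take the new brake pad (blue backing plate, thick black lining) from the rubber mat and slide its two ears down into the spring-clip slots of the caliper bracket until it sits fully home and flat, lining still facing up, then let go. Feel for the slots and press gently, never forcing the pad against the bracket, and leave the worn pad and the grease jar where they stand.

Things in the scene. Friction and masses are not known exactly. Their poses are not given: they have to be found in the camera images.
- new_pad: New brake pad, 0.34 kg, flat on the mat. Blue plate 46 (x) x 96 (y) x 6 mm, black lining 46 x 92 x 12 mm on top (18 mm in all, long sides flush: grip 46 mm across x). At each end an ear sticks out along y, 16 mm wide (x), 14 long, 6 thick, flush with the underside; 124 mm over the ears. Origin: centre of underside, z up. Ends alike: either way round is right.
- worn_pad: Worn brake pad beside it on the mat, same outline but rust-brown with a grey lining only 3 mm thick (9 mm in all). Origin: centre of the underside; axes as on the new pad. To be left where it is.
- fixture: Aluminium plate fixed to the bench, 130 (x) x 190 (y) x 10 mm; origin: centre of underside, z up. The dark-grey caliper bracket is bolted tight on it, square with it and centred along y, but through long bolt slots: its middle lies anywhere up to 8 mm either way along the plate's x from the plate's middle. That offset is in no pose given here: see it or feel for it.
- bracket_seat (a point): Point over the plate's middle, 20 mm above its underside, at the height of the bracket's two slot floors (axes as the plate). The pad is home when its ears rest on both floors, its origin at this height (x as the bracket's offset), its top 6 mm below the post tops. Between the posts lies only a low bridge, 50 mm wide (x), top 4 mm below this point.
- post_tops (a point): Point over the plate's middle, 44 mm above its underside, level with the flat tops of the bracket's two posts: each 47 mm wide (x), from 50 to 72 mm out along plus or minus y. Each has a slot open to the top and to the middle: 19 mm wide (x) between rigid walls, no bevel, closed 64.5 mm out. An ear not over the slot lands on the hard top; over 40 N on the bracket is forcing it.
- clips (a point): Point over the plate's middle, 36 mm above its underside: foot of the flares of the bright spring leaves that line both x walls of each slot. Leaves 14 mm apart, flared to 19 mm at 43 mm height; the 16 mm ear spreads them, each pushing about 3 N, giving up to 4 mm. Passing the flares takes 8 to 16 N, sliding on 5 to 12 N; then a sharp rise at the floor. The clips hold the pad.
- mat: Grey rubber mat under the two pads, fixed, 240 (x) x 200 (y) x 3 mm; origin: centre of its underside.
- grease_jar: Amber grease jar, 68 mm across, 70 mm tall, loose, standing on the bench between the mat and the fixture; origin: centre of its base.
Mind the look-alikes: they are no part of the job. What is meant by the new_pad is not purple, and is the larger of those in its own colour.

How it is judged:
By the outcome, as a careful person would: the job done as asked, in the order asked, and still so for the second after the job is handed in, with the robot touching nothing.
It also fails if it takes over 72 s, if anything falls off the work surface, if the arm or the gripper's body presses on something with over 40 N, if the wrist force passes 120 N, or if a joint passes its speed limit or range.

### The arm

A 6-joint arm with a two-finger parallel gripper is mounted at the origin on the work surface. World frame = base frame: x ahead of the robot, y to its left, z up, the work surface at z = 0. Lengths are in mm, angles in rad, forces in N, time in s.
With the tool pointing down it reaches from about 300 to 775 mm from the base axis. Payload 14.6 kg.
Tool frame: the origin (TCP) lies on the centre line of the jaws, within the pads' length; the fingertips stand 8 mm ahead of it and the grasp point (between the pads) lies 11 mm behind it; z points along the fingers, y is the direction in which the jaws open and shut (so a half turn about z gives the same grasp; the last joint's range is limited). The gripper opens to 94 mm and grips with 3 to 60 N. Pads are 16 mm wide; open, the fingers measure 119 mm over their backs; the gripper's body (75 mm by 177 mm) begins 78 mm behind the grasp point.
Start: joints at [1.279, 0.3, 1.521, -0, 1.321, -0.067], TCP at [122.599, 536.152, 213.446] pointing down, gripper open.
Joint ranges: [-3.03, 3.03], [-0.79, 2.21], [0.23, 2.52], [-1.04, 4.18], [0, 3.07], [-2.55, 2.55]. Speed limits (rad/s): [2.22, 2.22, 2.57, 3.14, 3.14, 3.14].

### API

Orientations are given as [roll, pitch, yaw] about the fixed x, y, z axes, in that order (R = Rz(yaw) Ry(pitch) Rx(roll)).
In Python, from cell import read_state, cams, manip gives the robot as it stands.
- The arm moves only by the shell command python3 -m handwheel 'ROWS' [OPENING] [FORCE]. ROWS is JSON, a list of rows, each a list of 4 numbers: the shift along the tool's x, y, z in m, then the turn about the tool's z in degrees. In form: [[dx, dy, dz, turn], ...]. A call has 1 to 5 rows; each row is the pose to reach, as a shift and turn from the pose measured when the call began, along the tool's axes at that moment; what a row does not reach only later rows make up. A row lasts 1/8 s, in which the tool goes at most 62.5 mm and 10.7 degrees, less where a joint would pass 70% of its speed; a pose out of reach is approached as far as the arm can. A call with a gripper value outside its range is refused whole. OPENING is the closure, from 0 (fully open) to 1 (shut), set as the call begins (- or left out, the last holds). The fingers move at their own pace and stop on an object; FORCE is the grip in N (left out, the last holds). Time passes only in rows, so rows that repeat a pose let the fingers close. It gives the time, the measured TCP pose, the force and the opening at its end, in the units of the state.
- read_state(): the state, without advancing time (a new reading comes with each control period).
- cams.camera(name): name is "scene" or "top" or "wrist"; returns the picture (384x512x3 uint8, red, green, blue); there is no depth.
- cams.get_calibration(name): a dict with "vertical_fov" (degrees; the focal length in pixels is half the picture's height over the tangent of half this angle, whatever the lens; pixels are square), "cx", "cy" (the principal point, pixels), "R" (3x3) and "t" (3): a world point X has camera coordinates R X + t. Camera axes: x right, y down, z forward; pixel columns grow to the right and rows downward; lengths in mm; the calibration is good to about 2 mm. A picture is of the moment at which its call begins: read the wrist's pose just before it. get_calibration takes no time and is no camera call; for the wrist camera it gives the pose at the moment of the call.
- manip.sign_off(): hands the job in, once; it reports no verdict.
The state is a dict: "clock": time; "joints": joint angles; "qd": joint speeds; "effort": joint torques, N m; "eef_pos": TCP position; "eef_rot": TCP orientation; "wrist_force": force on the tool from outside, world axes, zero at the start; "moment": the same for the moment, N m; "finger_gap": finger opening in mm.
Only numpy, scipy, OpenCV 4.12 (cv2) and the standard library are available. Lean on these libraries where they do the work, as an engineer would, in place of code of your own. Each camera call takes 0.05 s, during which the arm holds its last target. There are 200 camera calls.

## Working session

There is one attempt and no reset: what is moved stays moved. The work goes in short steps, Python scripts to look and compute and a shell command to move; the robot and the scene stay as the last step left them, time stands still between calls to the robot, and variables do not carry over. Pictures are saved under pics/ and viewed, about 8 in all and at most 12, crops included, and the job is handed in when it is done.

```bash
mkdir -p pics; ls
python3 - <<'E'
from cell import read_state,cams
import cv2,numpy as np
s=read_state();print(s)
ims=[]
for n in ["top","scene","wrist"]:
    c=cams.get_calibration(n);print(n,c)
    im=cams.camera(n)[:,:,::-1];cv2.imwrite(f"pics/{n}0.png",im);ims.append(im)
E
```

```text
pics
{'clock': 0.0, 'joints': array([ 1.27940796e+00,  3.00459848e-01,  1.52160005e+00,  2.35049212e-06,
        1.32071712e+00, -6.66281388e-02]), 'qd': array([0.0014135 , 0.00030508, 0.00066392, 0.00122932, 0.00070779,
       0.00120109]), 'effort': array([ 5.07059904e-04, -5.31808734e+01, -3.52734411e+01,  7.08668190e-02,
        2.44415668e-02, -1.11486959e-04]), 'eef_pos': array([122.52069544, 535.90675078, 212.88448127]), 'eef_rot': array([-3.14041107e+00, -8.11249936e-05,  2.91683179e+00]), 'wrist_force': array([-0.35946771, -0.9527319 , -0.41994812]), 'moment': array([0.0006225 , 0.041328  , 0.00523655]), 'finger_gap': 94.01649095218639}
top {'vertical_fov': 56.38603952742507, 'cx': 252.96433241046378, 'cy': 192.24705609044682, 'R': array([[-0.11327791, -0.99354745, -0.0056201 ],
       [-0.97070206,  0.11187612, -0.21265286],
       [ 0.21190946, -0.01863343, -0.97711165]]), 't': array([ 84.62149133, 505.63374507, 732.467433  ])}
scene {'vertical_fov': 51.01504754512588, 'cx': 259.41067613853386, 'cy': 198.09677617015873, 'R': array([[ 0.34612757,  0.93817738,  0.00434866],
       [ 0.8192155 , -0.29997265, -0.4887764 ],
       [-0.45725448,  0.17274148, -0.87239826]]), 't': array([-183.14133817, -383.85111084, 1162.40235098])}
wrist {'vertical_fov': 70.33209773410721, 'cx': 249.3043388619768, 'cy': 191.26917052587297, 'R': array([[ 0.22366275,  0.97466465, -0.00194563],
       [ 0.93637523, -0.21432134,  0.27797084],
       [ 0.27051137, -0.06399356, -0.96058754]]), 't': array([-549.5741881 ,  -29.60288253,  392.23354795])}
```

View pics/top0.png

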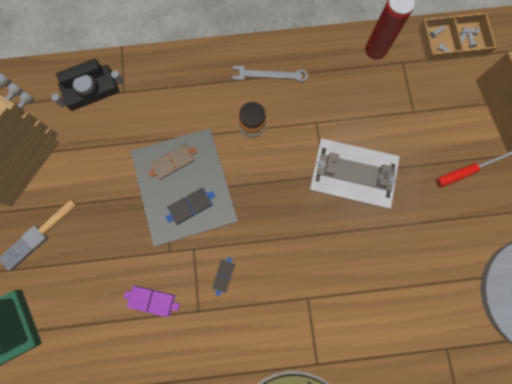

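View pics/scene0.png

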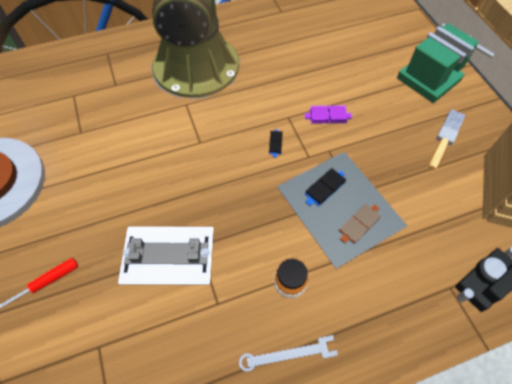

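Top view: the new pad candidates are the large blue/black pad on the mat (190,206), the small blue/black one off the mat (224,276), the purple one (151,301) and the worn pad (172,161). I choose (190,206), because it is blue, the larger of the two blue ones and on the mat. The fixture is at (355,173) and the jar at (252,115).

```bash
cat > h.py <<'E'
import numpy as np,cv2
from cell import read_state,cams
def f(c): return 192/np.tan(np.radians(c["vertical_fov"]/2))
def ray(c,px,z):
    px=np.atleast_2d(px).astype(float)
    d=np.c_[(px[:,0]-c["cx"])/f(c),(px[:,1]-c["cy"])/f(c),np.ones(len(px))]@c["R"]
    o=-c["R"].T@c["t"]
    return o+d*((z-o[2])/d[:,2])[:,None]
def proj(c,X):
    p=np.atleast_2d(X)@c["R"].T+c["t"]
    return p[:,:2]/p[:,2:]*f(c)+[c["cx"],c["cy"]]
def blobs(m,mn=8):
    n,l,st,ce=cv2.connectedComponentsWithStats(m.astype(np.uint8),connectivity=8)
    return [(st[i,4],ce[i],l==i) for i in range(1,n) if st[i,4]>=mn]
E
python3 - <<'E'
from h import *
out=[]
for n,rois in [("top",((160,180,225,230),(300,130,410,215))),("scene",((295,160,355,215),(110,215,225,295)))]:
    c=cams.get_calibration(n);im=cv2.imread(f"pics/{n}0.png");h=cv2.cvtColor(im,cv2.COLOR_BGR2HSV)
    b=(h[...,0]>98)&(h[...,0]<125)&(h[...,1]>110)&(h[...,2]>60)
    for a,ce,_ in blobs(b,6): print(n,"blue",a,ce.round(1),ray(c,ce,9)[0].round(1))
    w=(h[...,1]<40)&(h[...,2]>185)
    x0,y0,x1,y1=rois[1]
    mm=np.zeros_like(w);mm[y0:y1,x0:x1]=w[y0:y1,x0:x1]
    pts=np.argwhere(mm)[:,::-1].astype(np.float32)
    r=cv2.minAreaRect(ray(c,pts,10)[:,:2].astype(np.float32));print(n,"plate",r)
    x0,y0,x1,y1=rois[0];k=cv2.resize(im[y0:y1,x0:x1],(400,340),interpolation=2)
    x0,y0,x1,y1=rois[1];k2=cv2.resize(im[y0:y1,x0:x1],(400,300),interpolation=2)
    k2=cv2.copyMakeBorder(k2,0,40,0,0,0);out.append(np.hstack([k,k2]))
cv2.imwrite("pics/crop1.png",cv2.resize(np.vstack(out),(700,595)))
E
```

```text
top blue 33 [210.2 194.7] [527.5 125.2   9. ]
top blue 29 [169.1 217.8] [484.4 223.6   9. ]
top blue 11 [228.6 259.5] [375.   97.1   9. ]
top blue 10 [218.  292.2] [307.5 127.3   9. ]
top plate ((541.8125, -217.25582885742188), (184.72512817382812, 123.35061645507812), 69.77650451660156)
scene blue 10 [223.1   0.4] [-243.   160.4    9. ]
scene blue 205 [104.1  16. ] [-295.7 -211.2    9. ]
scene blue 29 [274.  153.1] [372.6  96.3   9. ]
scene blue 31 [340.5 173.4] [483.7 225.6   9. ]
scene blue 103 [311.1 199.9] [526.3 129.1   9. ]
scene plate ((543.03759765625, -217.9151611328125), (192.26475524902344, 130.52597045898438), 69.82632446289062)
```

View pics/crop1.png

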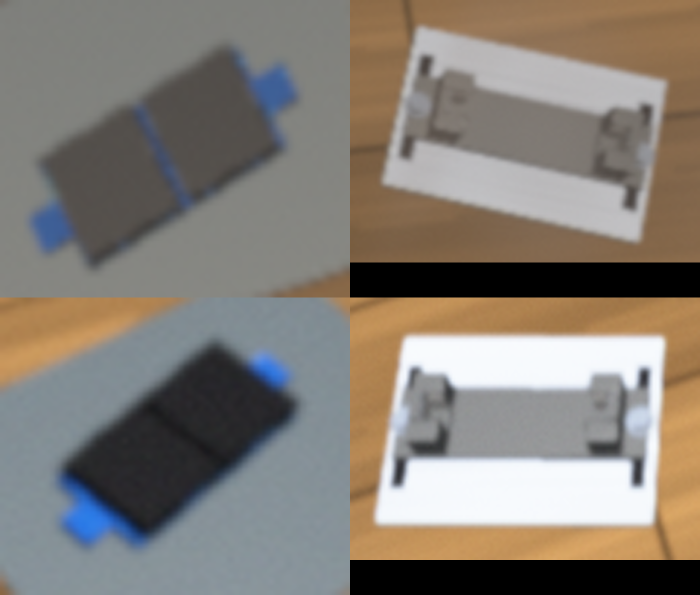

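The crop confirms the choice: the (190,206) pad has a full-size blue plate and ears with a thick dark lining, and the ear spacing comes to 108 mm against about 110 expected. I'm moving above it.

```bash
cat >> h.py <<'E'
def shift(target,yawdeg=None):
    from scipy.spatial.transform import Rotation as Ro
    s=read_state();R=Ro.from_euler("xyz",s["eef_rot"]).as_matrix()
    d=R.T@(np.array(target)-s["eef_pos"])/1000
    y=np.degrees(np.arctan2(R[1,0],R[0,0]));t=0 if yawdeg is None else -((yawdeg-y+180)%360-180)
    print("shift",d.round(4),"turn",round(t,2),"yaw",y.round(2),"tcp",s["eef_pos"].round(1),"F",s["wrist_force"].round(1),"gap",s["finger_gap"].round(1),"t",s["clock"])
E
python3 -m handwheel '[[-0.045,-0.027,0,6],[-0.090,-0.054,0,12],[-0.14,-0.082,0,18],[-0.19,-0.11,0,24],[-0.24,-0.14,0,30]]' 0
python3 -c "
from h import *
shift([506,174,130],113.65)"
```

```text
clock: 0.78
eef_pos: [326.4, 344.6, 213.1]
eef_rot: [-3.141, 0.0, 2.39]
wrist_force: [1.0, 0.4, -0.7]
finger_gap: 94.3Traceback (most recent call last):
  File "<string>", line 3, in <module>
    shift([506,174,130],113.65)
    ~~~~~^^^^^^^^^^^^^^^^^^^^^^
  File "h.py", line 20, in shift
    print("shift",d.round(4),"turn",round(t,2),"yaw",y.round(2),"tcp",s["eef_pos"].round(1),"F",s["wrist_force"].round(1),"gap",s["finger_gap"].round(1),"t",s["clock"])
                                                                                                                                ^^^^^^^^^^^^^^^^^^^^^
AttributeError: 'float' object has no attribute 'round'
```

```bash
sed -i 's/s\["finger_gap"\].round(1)/round(s["finger_gap"],1)/' h.py
python3 -c "
from h import *
shift([506,174,130],113.65)"
```

```text
shift [-0.2477 -0.0019  0.0832] turn 23.28 yaw 136.93 tcp [326.4 344.6 213.1] F [ 1.   0.4 -0.7] gap 94.3 t 0.775
```

```bash
python3 -m handwheel '[[-0.05,0,0.017,5],[-0.10,0,0.033,10],[-0.15,-0.001,0.05,15],[-0.20,-0.001,0.067,20],[-0.248,-0.002,0.083,23.3]]'
python3 -m handwheel '[[0,0,0,0],[0,0,0,0]]'
cat > pad.py <<'E'
from h import *
import sys
c=cams.get_calibration("wrist");im=cams.camera("wrist")[:,:,::-1].copy();cv2.imwrite(sys.argv[1],im)
h=cv2.cvtColor(im,cv2.COLOR_BGR2HSV)
b=(h[...,0]>98)&(h[...,0]<125)&(h[...,1]>110)&(h[...,2]>50)
for a,ce,_ in blobs(b,30): print("blue",a,ce.round(1),ray(c,ce,9)[0].round(1))
s=read_state();print(s["eef_pos"],proj(c,s["eef_pos"]))
E
python3 pad.py pics/w1.png; python3 -c "
from h import *
shift([506,174,130],113.65)"
```

```text
clock: 1.4
eef_pos: [507.1, 172.3, 129.5]
eef_rot: [-3.141, 0.001, 1.981]
wrist_force: [0.5, 0.7, 0.4]
finger_gap: 94.3
clock: 1.65
eef_pos: [506.8, 172.5, 129.4]
eef_rot: [-3.14, 0.0, 1.981]
wrist_force: [-0.9, 0.7, 0.6]
finger_gap: 94.1
blue 338 [249.1 138.8] [485.7 222.2   9. ]
blue 87 [ 63.6 150.3] [308.9 132.2   9. ]
blue 281 [107.6 182.8] [361.6 115.9   9. ]
blue 134 [249.4 232.6] [529.  123.4   9. ]
[506.68634269 172.94655963 129.74849727] [[248.1029464  234.69813158]]
shift [ 0.0012 -0.0002 -0.0003] turn -0.1 yaw 113.55 tcp [506.7 172.9 129.7] F [-0.7  0.1 -0.5] gap 94.0 t 1.7
```

View pics/w1.png

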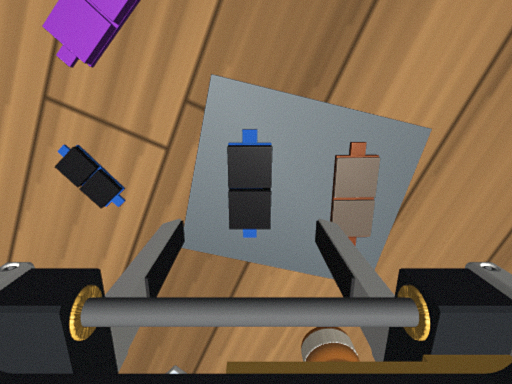

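Wrist view: the new pad runs along column 249 (rows 129–238). The worn pad is at column 355, leaving about 60 mm of free gap, so the open fingers fit. Next I take the ear-tip extents to find the pad's centre.

Run:
```python
from h import *
c=cams.get_calibration("wrist");im=cv2.imread("pics/w1.png");h=cv2.cvtColor(im,cv2.COLOR_BGR2HSV)
b=(h[...,0]>98)&(h[...,0]<125)&(h[...,1]>110)&(h[...,2]>50);b[:,:225]=0;b[:,280:]=0
r,q=np.nonzero(b);print(r.min(),r.max())
top=ray(c,[q[r<r.min()+8].mean(),r.min()-.5],9)[0];bot=ray(c,[q[r>228].mean(),r.max()+.5],9)[0]
d=top-bot;ang=np.degrees(np.arctan2(d[1],d[0]));m=(top+bot)/2
print(np.linalg.norm(d),ang,m)
shift([m[0],m[1],13],ang)
# lining edges
k=(h[...,2]<60);
for row in (165,205):
    x=np.nonzero(k[row,215:285])[0]+215;P=ray(c,[[x.min()-.5,row],[x.max()+.5,row]],21);print(row,x.min(),x.max(),np.linalg.norm(P[0]-P[1]),P.mean(0))
```

```text
129 237
124.7357536319863 113.69853012266285 [506.53195775 175.15847006   9.        ]
shift [0.0021 0.0008 0.1167] turn -0.15 yaw 113.55 tcp [506.7 172.9 129.7] F [-0.7  0.1 -0.5] gap 94.0 t 1.7
165 228 270 44.70586656267539 [495.91906053 198.90279264  21.        ]
205 229 270 45.55634628903375 [513.93145721 158.80914046  21.        ]
```

```bash
python3 -m handwheel '[[0.002,0.001,0.04,0],[0.002,0.001,0.08,0],[0.002,0.001,0.105,0],[0.002,0.001,0.115,0],[0.002,0.001,0.115,0]]'
python3 -m handwheel '[[0,0,0,0],[0,0,0,0],[0,0,0,0],[0,0,0,0],[0,0,0,0]]' 1 45
python3 -m handwheel '[[0,0,0,0],[0,0,0,0]]'
```

```text
clock: 2.33
eef_pos: [506.7, 175.7, 15.2]
eef_rot: [-3.141, 0.0, 1.983]
wrist_force: [0.5, 0.5, 0.1]
finger_gap: 93.9
clock: 2.95
eef_pos: [506.6, 175.6, 15.2]
eef_rot: [-3.141, 0.0, 1.983]
wrist_force: [-2.1, -0.7, 2.4]
finger_gap: 47.7
clock: 3.2
eef_pos: [506.6, 175.6, 15.2]
eef_rot: [-3.141, 0.0, 1.983]
wrist_force: [-0.7, -0.3, 1.0]
finger_gap: 45.5
```

```bash
python3 -m handwheel '[[0,0,-0.02,0],[0,0,-0.06,0],[-0.01,-0.005,-0.11,0],[-0.04,-0.02,-0.15,5],[-0.08,-0.035,-0.175,10]]'
python3 -c "
from h import *
shift([506,-315,190],69.8)"
```

```text
clock: 3.82
eef_pos: [506.6, 87.9, 192.0]
eef_rot: [3.141, 0.001, 1.807]
wrist_force: [0.7, -0.8, -2.7]
finger_gap: 45.9
shift [-0.3916 -0.0948  0.0022] turn 33.72 yaw 103.52 tcp [506.6  87.9 192. ] F [ 0.7 -0.8 -2.7] gap 45.9 t 3.825
```

```bash
python3 -m handwheel '[[-0.05,-0.012,0,4],[-0.10,-0.024,0,8],[-0.15,-0.036,0,13],[-0.20,-0.048,0,18],[-0.25,-0.06,0,23]]'
python3 -c "
from h import *
shift([506,-315,190],69.8)"
```

```text
clock: 4.45
eef_pos: [506.3, -170.8, 191.8]
eef_rot: [3.141, 0.0, 1.402]
wrist_force: [1.3, -0.3, -3.3]
finger_gap: 45.5
shift [-0.1422  0.0239  0.0018] turn 10.55 yaw 80.35 tcp [ 506.3 -170.8  191.8] F [ 1.3 -0.3 -3.3] gap 45.5 t 4.45
```

```bash
python3 -m handwheel '[[-0.05,0.008,0,4],[-0.10,0.016,0,8],[-0.142,0.024,0.002,10.5],[-0.142,0.024,0.002,10.5],[-0.142,0.024,0.002,10.5]]'
python3 - <<'E'
from h import *
shift([506,-315,190],69.8)
c=cams.get_calibration("wrist");np.save("c2.npy",c,allow_pickle=True)
im=cams.camera("wrist")[:,:,::-1];cv2.imwrite("pics/w2.png",im)
s=read_state();print(proj(c,[[542,-217,44],[542,-217,10]]))
E
```

```text
clock: 5.08
eef_pos: [506.0, -314.3, 189.3]
eef_rot: [-3.141, -0.0, 1.219]
wrist_force: [1.6, -0.1, -3.6]
finger_gap: 45.4
shift [-0.0006  0.0002 -0.0007] turn 0.07 yaw 69.87 tcp [ 506.  -314.3  189.3] F [ 1.6 -0.1 -3.6] gap 45.4 t 5.075
[[248.72109226  91.19820716]
 [248.77544125  93.29021923]]
```

View pics/w2.png

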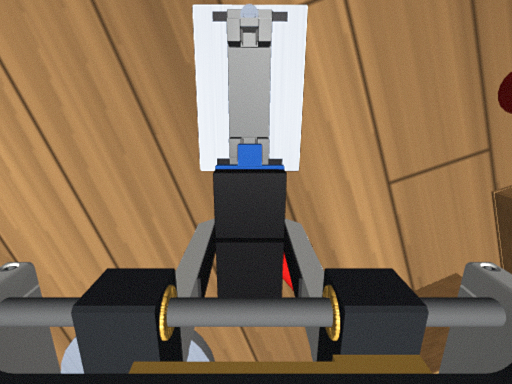

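Wrist view: the plate spans columns ~193–307. The far post is at (249,27) with its slot, the bridge is around column 249, and the held pad's ear is at (250,155). Now I measure the edges.

Run:
```python
from h import *
c=np.load("c2.npy",allow_pickle=True).item();im=cv2.imread("pics/w2.png");g=cv2.cvtColor(im,cv2.COLOR_BGR2GRAY).astype(float)
h=cv2.cvtColor(im,cv2.COLOR_BGR2HSV)
def edges(row,x0,x1):
    p=g[row-1:row+2,x0:x1].mean(0);d=np.gradient(cv2.GaussianBlur(p[None],(0,0),0.8)[0])
    def sub(i):
        if 0<i<len(d)-1:
            a,b,e=abs(d[i-1]),abs(d[i]),abs(d[i+1]);return x0+i+.5*(a-e)/(a-2*b+e)
        return x0+i
    return sub(int(np.argmin(d))),sub(int(np.argmax(d)))
B=[];P=[]
u=np.array([np.cos(np.radians(69.87)),np.sin(np.radians(69.87))])
for row in range(55,130,8):
    l=edges(row,215,245)[0];r=edges(row,255,285)[1];q=ray(c,[[l,row],[r,row]],16)[:,:2];B.append(q)
    pl=edges(row,180,212)[1];pr=edges(row,290,320)[0];p=ray(c,[[pl,row],[pr,row]],10)[:,:2];P.append(p)
for nm,A in (("bridge",B),("plate",P)):
    A=np.array(A);print(nm,"width",np.linalg.norm(A[:,0]-A[:,1],axis=1).round(1))
    for k,M in (("l",A[:,0]),("r",A[:,1]),("mid",A.mean(1))):
        v=cv2.fitLine(M.astype(np.float32),cv2.DIST_HUBER,0,.01,.01).ravel();a=np.degrees(np.arctan2(v[1],v[0]))%180
        print(nm,k,"ang",a.round(2),"pt",v[2:])
# tool lateral of mid lines
s=read_state();yaw=s["eef_rot"][2];ty=np.array([np.sin(yaw),-np.cos(yaw)])
print("lat bridge",((np.array(B).mean(1)-s["eef_pos"][:2])@ty).round(2));print("lat plate",((np.array(P).mean(1)-s["eef_pos"][:2])@ty).round(2))
# ear
b=(h[...,0]>98)&(h[...,0]<125)&(h[...,1]>110);zt=s["eef_pos"][2]-12.2+6
for row in range(146,164,4):
    x=np.nonzero(b[row])[0];q=ray(c,[[x.min()-.5,row],[x.max()+.5,row]],zt)[:,:2];print("ear",row,x.min(),x.max(),((q-s["eef_pos"][:2])@ty).round(2))
for row in (180,200,220):
    x=np.nonzero(h[row,200:300,2]<60)[0]+200
    q=ray(c,[[x.min()-.5,row],[x.max()+.5,row]],zt+12)[:,:2];print("lin",x.min(),x.max(),((q-s["eef_pos"][:2])@ty).round(2))
tx=np.array([np.cos(yaw),np.sin(yaw)])
r,q=np.nonzero(b[:,225:275]);print("ear tip along x",(ray(c,[250,r.min()-.5],zt)[0,:2]-s["eef_pos"][:2])@tx)
k=im[0:175,185:315];cv2.imwrite("pics/crop2.png",cv2.resize(k,None,fx=4,fy=4,interpolation=2)[:600])
```

```text
bridge width [50.9 49.7 50.2 50.7 50.6 50.8 49.9 50.2 49.8 50.1]
bridge l ang 69.81 pt [ 518.94977 -206.8061 ]
bridge r ang 69.47 pt [ 566.1728  -224.15611]
bridge mid ang 69.64 pt [ 542.5613  -215.48111]
plate width [129.1 129.7 128.9 129.8 129.2 129.  129.7 128.7 130.  129. ]
plate l ang 69.69 pt [ 482.6587 -193.0304]
plate r ang 69.65 pt [ 604.0423  -237.62738]
plate mid ang 69.67 pt [ 543.3505  -215.32889]
lat bridge [0.53 0.49 0.44 0.52 0.48 0.21 0.17 0.02 0.42 0.18]
lat plate [1.02 1.3  1.24 1.03 1.17 0.92 0.96 0.94 0.94 0.8 ]
ear 146 238 261 [-6.72  8.76]
ear 150 238 261 [-6.75  8.79]
ear 154 238 261 [-6.79  8.82]
ear 158 238 261 [-6.82  8.85]
ear 162 238 261 [-6.86  8.88]
lin 213 285 [-22.05  23.4 ]
lin 214 284 [-21.93  23.23]
lin 215 283 [-21.8   23.05]
ear tip along x 61.8846637214008
```

View pics/crop2.png

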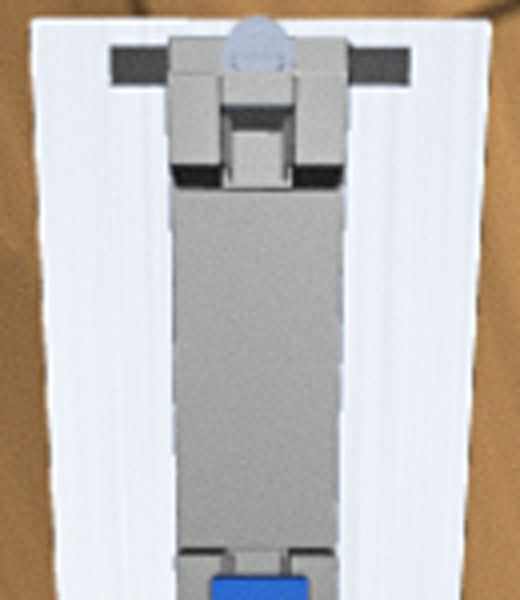

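Crop: the far post top spans crop rows ~72–165 (image rows 18–41), its slot end is at row ~26, and the near post's inner top edge is at row ~139. The bridge is square with the plate. Next I check along the length.

Run:
```python
from h import *
c=np.load("c2.npy",allow_pickle=True).item();s=read_state();yaw=s["eef_rot"][2]
tx=np.array([np.cos(yaw),np.sin(yaw)])
for nm,row,z in (("outer",18,44),("slotend",25.7,44),("inner far",41.2,44),("inner near",139.2,44),("bridge far",47,16)):
    print(nm,(ray(c,[249,row],z)[0,:2]-s["eef_pos"][:2])@tx)
im=cv2.imread("pics/w2.png").astype(int)
print([ (r,im[r,240:258].mean().round().astype(int)) for r in range(128,146)])
print([ (r,im[r,228:238].mean().round().astype(int)) for r in list(range(12,50))+list(range(130,150))])
# post x edges on far post top
for r in (24,30,36): print(r,im[r,222:276].mean(1).astype(int))
```

```text
outer 173.6237162777827
slotend 166.66684831868858
inner far 152.3650265177526
inner near 51.6073126949939
bridge far 152.73098840539896
[(128, np.int64(158)), (129, np.int64(158)), (130, np.int64(158)), (131, np.int64(158)), (132, np.int64(157)), (133, np.int64(157)), (134, np.int64(157)), (135, np.int64(158)), (136, np.int64(150)), (137, np.int64(130)), (138, np.int64(143)), (139, np.int64(144)), (140, np.int64(144)), (141, np.int64(144)), (142, np.int64(141)), (143, np.int64(107)), (144, np.int64(75)), (145, np.int64(118))]
[(12, np.int64(178)), (13, np.int64(177)), (14, np.int64(177)), (15, np.int64(177)), (16, np.int64(177)), (17, np.int64(173)), (18, np.int64(163)), (19, np.int64(180)), (20, np.int64(180)), (21, np.int64(179)), (22, np.int64(179)), (23, np.int64(179)), (24, np.int64(179)), (25, np.int64(179)), (26, np.int64(180)), (27, np.int64(180)), (28, np.int64(179)), (29, np.int64(179)), (30, np.int64(181)), (31, np.int64(180)), (32, np.int64(180)), (33, np.int64(181)), (34, np.int64(180)), (35, np.int64(180)), (36, np.int64(181)), (37, np.int64(180)), (38, np.int64(182)),
[... 632 characters left out ...]
64(159)), (149, np.int64(159))]
24 [240 241 240 236 187 169 179 176 176 178 180 181 179 178 178 184 181 162
 149 189 191 190 192 187 185 190 190 188 184 190 187 189 192 187 191 180
 140 165 185 188 180 184 179 184 182 182 178 178 178 179 207 244 244 239]
30 [239 241 240 235 187 157 177 179 175 179 181 184 180 183 184 185 185 163
  99 116 106  63  59  64  65  62  61  60  58  61  66  64  64  74 105 102
 105 178 188 184 187 189 186 184 184 186 181 185 182 164 208 246 242 239]
36 [236 240 238 240 237 170 171 179 179 180 179 182 182 181 183 189 190 162
  98 113 131 169 189 185 186 188 188 187 186 189 188 190 185 154 113  99
  99 182 187 189 187 186 184 188 182 186 187 186 180 193 244 243 239 237]
```

```bash
python3 -m handwheel '[[0.05,0,0,0.2],[0.102,0,0.02,0.2],[0.102,0,0.07,0.2],[0.102,-0.0005,0.115,0.2],[0.102,-0.0005,0.125,0.2]]'
python3 -m handwheel '[[0,0,0,0],[0,0,0,0]]'
python3 - <<'E'
from h import *
shift([543,-215,60],69.65)
c=cams.get_calibration("wrist");np.save("c3.npy",c,allow_pickle=True)
im=cams.camera("wrist")[:,:,::-1];cv2.imwrite("pics/w3.png",im)
s=read_state();T=s["eef_pos"];y=s["eef_rot"][2];tx=np.array([np.cos(y),np.sin(y),0])
r=proj(c,T+68*tx+[0,0,44-T[2]])[0];print(r)
x,yy=int(r[0]),int(r[1])
cv2.imwrite("pics/crop3.png",cv2.resize(im[max(0,yy-50):yy+50,x-65:x+65],None,fx=6,fy=6,interpolation=2)[:600])
E
```

```text
clock: 5.75
eef_pos: [539.7, -216.3, 62.5]
eef_rot: [-3.137, -0.001, 1.218]
wrist_force: [-0.5, 0.2, -2.6]
finger_gap: 45.6
clock: 6.0
eef_pos: [540.5, -216.5, 64.3]
eef_rot: [-3.14, -0.001, 1.219]
wrist_force: [-1.1, 0.3, -3.8]
finger_gap: 45.5
shift [0.0022 0.0018 0.0043] turn 0.17 yaw 69.82 tcp [ 540.5 -216.5   64.3] F [-1.1  0.3 -3.8] gap 45.5 t 6.0
[248.05486646 133.01058656]
```

View pics/crop3.png

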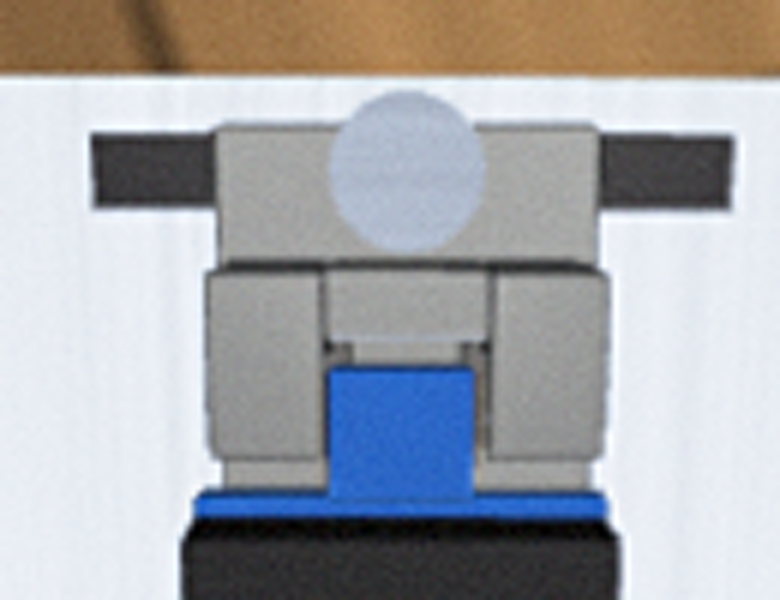

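Hover view: the ear centre is at crop column ~401 and the slot centre ~407, so the ear must go about 0.7 mm to the tool's +y. The ear tip is short of the slot end.

Run:
```python
from h import *
c=np.load("c3.npy",allow_pickle=True).item();s=read_state();y=s["eef_rot"][2];T=s["eef_pos"]
A=np.array([[np.cos(y),np.sin(y)],[np.sin(y),-np.cos(y)]])
f2=lambda cx,cy,z:(A@(ray(c,[183+cx/6-.5+.08,83+cy/6-.5+.08],z)[0,:2]-T[:2])).round(2)
for n,a in dict(tipL=(330,366,58.1),tipR=(472,366,58.1),slotL=(325,340,44),slotR=(489,340,44),slotLnear=(325,455,44),slotRnear=(489,455,44),postL=(210,270,44),postR=(607,270,44),postLn=(212,458,44),postRn=(605,458,44),platEar=(401,498,58.1)).items(): print(n,f2(*a))
```

```text
tipL [62.33 -6.68]
tipR [62.32  8.57]
slotL [63.77 -7.84]
slotR [63.76 11.09]
slotLnear [50.41 -8.02]
slotRnear [50.41 11.28]
postL [ 71.66 -20.86]
postR [71.63 24.44]
postLn [ 50.06 -21.33]
postRn [50.05 24.95]
platEar [47.96  0.94]
```

```bash
python3 -m handwheel '[[-0.0005,0.0007,0,0.15],[-0.0005,0.0007,0.004,0.15],[-0.0005,0.0007,0.007,0.15],[-0.0005,0.0007,0.007,0.15]]'
python3 -m handwheel '[[0,0,0.001,0],[0,0,0.002,0],[0,0,0.002,0]]'
python3 -m handwheel '[[0,0,0.001,0],[0,0,0.002,0],[0,0,0.002,0]]'
```

```text
clock: 6.55
eef_pos: [540.8, -217.2, 56.9]
eef_rot: [-3.139, -0.001, 1.216]
wrist_force: [-1.1, 0.2, -2.5]
finger_gap: 45.5
clock: 6.92
eef_pos: [540.7, -217.2, 54.8]
eef_rot: [-3.139, -0.001, 1.216]
wrist_force: [0.4, 0.1, -3.5]
finger_gap: 45.5
clock: 7.3
eef_pos: [540.7, -217.2, 52.6]
eef_rot: [-3.139, -0.001, 1.216]
wrist_force: [0.7, 0.2, -3.3]
finger_gap: 45.6
```

The underside is at 40.4, below the post tops, with no contact force: both ears are in the slots. I carry on gently.

```bash
for i in 1; do :; done
python3 -m handwheel '[[0,0,0.001,0],[0,0,0.002,0],[0,0,0.003,0],[0,0,0.003,0]]'
python3 -m handwheel '[[0,0,0.001,0],[0,0,0.002,0],[0,0,0.003,0],[0,0,0.003,0]]'
python3 -m handwheel '[[0,0,0.001,0],[0,0,0.002,0],[0,0,0.003,0],[0,0,0.003,0]]'
```

```text
clock: 7.8
eef_pos: [540.9, -217.3, 50.0]
eef_rot: [-3.14, -0.001, 1.216]
wrist_force: [-1.0, -0.0, 2.5]
finger_gap: 45.7
clock: 8.3
eef_pos: [541.4, -217.5, 47.9]
eef_rot: [-3.141, -0.0, 1.216]
wrist_force: [-0.8, 0.6, 7.6]
finger_gap: 45.4
clock: 8.8
eef_pos: [541.5, -217.6, 45.0]
eef_rot: [-3.142, -0.0, 1.216]
wrist_force: [-1.1, 0.6, 4.4]
finger_gap: 45.4
```

```bash
python3 -m handwheel '[[0,0,0.001,0],[0,0,0.002,0],[0,0,0.003,0],[0,0,0.004,0],[0,0,0.004,0]]'
python3 -m handwheel '[[0,0,0.001,0],[0,0,0.002,0],[0,0,0.003,0],[0,0,0.004,0],[0,0,0.004,0]]'
python3 -m handwheel '[[0,0,0.001,0],[0,0,0.002,0],[0,0,0.003,0],[0,0,0.003,0]]'
```

```text
clock: 9.43
eef_pos: [541.5, -217.6, 41.0]
eef_rot: [-3.142, -0.0, 1.216]
wrist_force: [-0.6, 1.0, 4.3]
finger_gap: 45.3
clock: 10.05
eef_pos: [541.4, -217.5, 36.9]
eef_rot: [-3.141, -0.0, 1.216]
wrist_force: [-1.2, -0.2, 3.9]
finger_gap: 45.3
clock: 10.55
eef_pos: [541.4, -217.5, 33.8]
eef_rot: [-3.141, -0.0, 1.216]
wrist_force: [-0.9, 1.3, 3.6]
finger_gap: 45.6
```

```bash
python3 -m handwheel '[[0,0,0.0005,0],[0,0,0.001,0],[0,0,0.001,0]]'
python3 -m handwheel '[[0,0,0.0005,0],[0,0,0.001,0],[0,0,0.001,0]]'
```

```text
clock: 10.92
eef_pos: [541.4, -217.6, 32.8]
eef_rot: [-3.141, -0.0, 1.216]
wrist_force: [-0.9, 0.2, 4.8]
finger_gap: 45.3
clock: 11.3
eef_pos: [541.5, -217.6, 32.2]
eef_rot: [-3.142, -0.0, 1.216]
wrist_force: [-1.8, 2.8, 6.9]
finger_gap: 45.6
```

```bash
python3 -m handwheel '[[0,0,0.0005,0],[0,0,0.0008,0],[0,0,0.0008,0]]'
```

```text
clock: 11.68
eef_pos: [541.5, -217.5, 32.1]
eef_rot: [3.142, -0.0, 1.216]
wrist_force: [-4.7, 2.7, 14.6]
finger_gap: 45.5
```

The force rises sharply at TCP 32.1, the expected floor height, so I release, retreat and check.

```bash
python3 -m handwheel '[[0,0,0,0],[0,0,0,0],[0,0,0,0],[0,0,0,0],[0,0,0,0]]' 0
python3 -m handwheel '[[0,0,-0.02,0],[0,0,-0.06,0],[0,0,-0.11,0],[-0.04,0,-0.13,0],[-0.09,0,-0.14,0]]'
python3 -m handwheel '[[0,0,0,0],[0,0,0,0]]'
python3 - <<'E'
from h import *
shift([541.5,-217.5,100])
c=cams.get_calibration("wrist");np.save("c4.npy",c,allow_pickle=True)
im=cams.camera("wrist")[:,:,::-1];cv2.imwrite("pics/w4.png",im)
k=cv2.resize(im[0:240,130:370],(560,560),interpolation=2)
cv2.imwrite("pics/crop4.png",k);cv2.imwrite("pics/top4.png",cams.camera("top")[:,:,::-1])
E
```

```text
clock: 12.3
eef_pos: [541.5, -217.5, 32.0]
eef_rot: [-3.142, -0.0, 1.216]
wrist_force: [0.1, -0.5, -0.3]
finger_gap: 91.6
clock: 12.92
eef_pos: [510.4, -302.6, 173.7]
eef_rot: [3.139, 0.0, 1.218]
wrist_force: [0.5, -0.5, -0.2]
finger_gap: 94.5
clock: 13.18
eef_pos: [510.4, -302.2, 173.5]
eef_rot: [3.14, -0.0, 1.217]
wrist_force: [-0.5, 0.1, 0.2]
finger_gap: 94.0
shift [ 0.0902 -0.0003  0.0735] turn 0 yaw 69.75 tcp [ 510.4 -302.2  173.5] F [-0.5  0.1  0.2] gap 94.0 t 13.175
```

View pics/crop4.png

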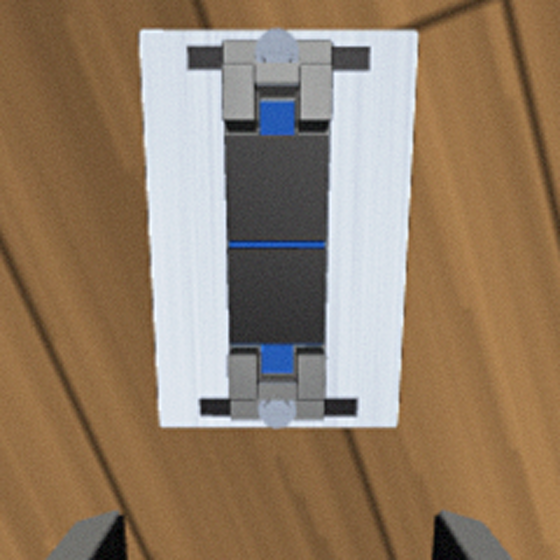

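View pics/top4.png

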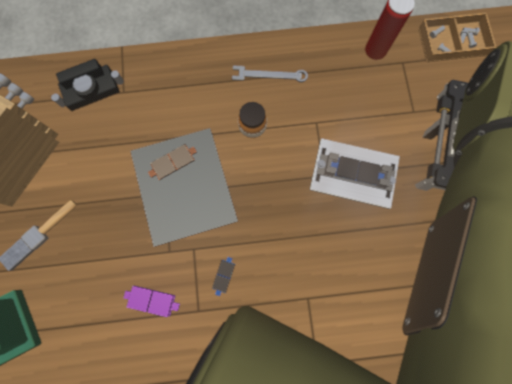

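The pad is between the posts with both ears deep in the slots and lining up. The jar (252,115) and worn pad (172,161) haven't moved. To check it is flat, I'll touch each end lightly with shut fingers; the lining top should be at z = 38, which means TCP 46.

```bash
python3 -m handwheel '[[0.03,0,0.03,0],[0.06,0,0.06,0],[0.06,0,0.09,0],[0.06,0,0.11,0],[0.06,0,0.119,0]]' 1 20
python3 -m handwheel '[[0,0,0,0],[0,0,0,0],[0,0,0.003,0],[0,0,0.005,0],[0,0,0.006,0]]'
python3 -m handwheel '[[0,0,0.001,0],[0,0,0.001,0]]'
```

```text
clock: 13.9
eef_pos: [531.4, -244.1, 53.0]
eef_rot: [-3.141, -0.0, 1.22]
wrist_force: [-0.7, 0.5, 0.6]
finger_gap: 47.1
clock: 14.52
eef_pos: [531.3, -244.2, 47.0]
eef_rot: [-3.141, -0.0, 1.22]
wrist_force: [0.6, -0.7, 0.7]
finger_gap: 0.4
clock: 14.78
eef_pos: [531.5, -244.2, 46.3]
eef_rot: [-3.142, -0.0, 1.22]
wrist_force: [-1.5, -0.1, 4.4]
finger_gap: 0.4
```

```bash
python3 -m handwheel '[[0,0,0.0005,0],[0,0,0.0008,0],[0,0,0.0008,0]]'
python3 -m handwheel '[[0,0,-0.01,0],[0.03,0,-0.01,0],[0.06,0,-0.01,0],[0.06,0,-0.004,0],[0.06,0,-0.001,0]]'
python3 -m handwheel '[[0,0,0.0005,0],[0,0,0.001,0],[0,0,0.001,0]]'
```

```text
clock: 15.15
eef_pos: [531.5, -244.3, 46.2]
eef_rot: [3.141, -0.0, 1.22]
wrist_force: [-3.5, 1.6, 9.8]
finger_gap: 0.3
clock: 15.78
eef_pos: [551.9, -188.4, 46.9]
eef_rot: [-3.142, -0.0, 1.22]
wrist_force: [0.4, -0.9, 0.2]
finger_gap: 0.7
clock: 16.15
eef_pos: [551.7, -189.0, 46.3]
eef_rot: [-3.142, 0.0, 1.219]
wrist_force: [-2.9, 0.2, 5.4]
finger_gap: 0.5
```

Both ends meet the finger at the same height (46.3), with stiff contact. I retreat and hand in.

```bash
python3 -m handwheel '[[0,0,-0.03,0],[0,0,-0.08,0],[0,0,-0.13,0],[-0.05,0,-0.14,0],[-0.10,0,-0.14,0]]'
python3 -m handwheel '[[0,0,0,0],[0,0,0,0],[0,0,0,0]]' 0
python3 - <<'E'
from h import *
im=cams.camera("wrist")[:,:,::-1];cv2.imwrite("pics/w5.png",im)
cv2.imwrite("pics/crop5.png",cv2.resize(im[0:240,130:370],(560,560),interpolation=2))
E
```

```text
clock: 16.77
eef_pos: [517.0, -284.4, 187.7]
eef_rot: [3.139, 0.001, 1.22]
wrist_force: [0.5, -0.3, -0.9]
finger_gap: 0.8
clock: 17.15
eef_pos: [517.4, -283.5, 187.6]
eef_rot: [3.139, 0.001, 1.221]
wrist_force: [-0.1, 0.1, 0.3]
finger_gap: 27.5
```

View pics/crop5.png

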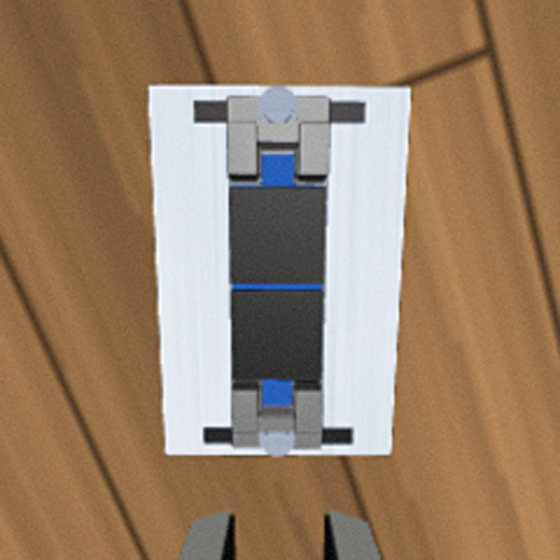

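The pad sits square in both slots and the gripper is clear.

```bash
python3 -c "
from cell import manip
print(manip.sign_off())"
```

```text
the job is handed in; nothing more can be done
None
```

The new brake pad is in the bracket's spring-clip slots, lining up and released. I handed the job in at about 17 s; the limit was 72 s.

- **Insertion:** I gripped the large blue pad on the mat at 45 N. A close view over the bracket showed it about 0.7 mm off to one side of the slots, so I corrected that before lowering. The wrist read at most 7.6 N passing the flares, about 11 N on the bracket once the pad's weight is added. It rose sharply to 14.6 N (about 18 N on the bracket) at the expected floor height.
- **Flatness:** after letting go I touched both ends of the lining with shut fingers. The forces were under 10 N and both ends met the fingers at the same height, about 38.3 mm against 38 expected. I put the 0.3 mm difference down to measuring error.
- **Final pictures:** the last view shows both ears in their slots, the pad square in the bracket and the gripper clear. In the top view taken just after release, before the touch test, the worn pad and grease jar stood where they had been.

No check failed. The one small disagreement was in the camera views, which differed by about 1 mm on the sideways position. I used the close view, and the clips centred the pad by about the last 0.8 mm.

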